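# Hang the bolt tote from the bench rack with a hook

## Robot

A 6-joint arm with a two-finger parallel gripper is mounted at the origin on the work surface. World frame = base frame: x ahead of the robot, y to its left, z up, the work surface at z = 0. Lengths are in mm, angles in degrees, forces in N, time in s.
With the tool pointing down it reaches from about 350 to 850 mm from the base axis. Payload 8.1 kg.
Tool frame: the origin (TCP) lies midway between the tips of the shut fingers; the grasp point (between the pads) lies 19 mm behind it; z points along the fingers, y is the line along which they close (so a half turn about z gives the same grasp; the last joint's range is limited). The gripper opens to 85 mm and grips with 20 to 120 N. Pads are 22 mm wide; open, the fingers measure 114 mm over their backs; the gripper's body (76 mm by 85 mm) begins 54 mm behind the grasp point. The pads swing forward as they close: fully open they stand 13 mm farther back than shut.
Start: joints at [-69.58, 7.471, 85.268, -0, 87.261, -4.893], TCP at [256.56, -542.386, 231.292] pointing down, gripper open.
Joint ranges: [-169.43, 169.43], [-51.17, 129.36], [1.28, 143.12], [-76.62, 256.62], [0, 156.53], [-152.29, 152.29]. Speed limits (degrees/s): [136.94, 136.94, 159.86, 180, 180, 180].

## Interface

Orientations are given as [roll, pitch, yaw] about the fixed x, y, z axes, in that order (R = Rz(yaw) Ry(pitch) Rx(roll)).
In Python, from bench import r gives the robot as it stands.
- The arm moves only by the shell command python3 steer.py 'ROWS' [FORCE]. ROWS is a JSON list of rows, 1 to 8 of them, each an object with the fields ax, ay, az (a rotation vector in degrees), x, y, z (the shift in mm), aperture (the finger opening in mm); a field left out counts as zero (the opening has to be given); each row is the pose to reach, as a shift and turn from the pose commanded when the command began, along the tool's axes at that moment; what a row does not reach only later rows make up. A row lasts 1/8 s, in which the tool goes at most 62.5 mm and 10.7 degrees, less where a joint would pass 70% of its speed; a pose out of reach is approached as far as the arm can. The fingers move at their own pace and stop on an object; FORCE is the grip in N (left out, the last holds). Time passes only in rows, so rows that do not move let the fingers close. It prints the time, the measured TCP pose, the force, the opening and the grip force at its end. Input that does not fit is refused with a message, and nothing moves.
- r.sense(): the state, without advancing time (a new reading comes with each control period).
- r.snapshot(name): name is "side" or "top"; returns a dict with "pixels" (400x640x3 uint8, blue, green, red), "fx", "fy", "cx", "cy" (pixels), "pose" (4x4, takes a point from camera to world coordinates). Camera axes: x right, y up, looking along -z (the intrinsics and any distortion apply to the point x, -y, -z); pixel columns grow to the right and rows downward; lengths in mm; the calibration is good to about 2 mm. A picture is of the moment at which its call begins. There is no depth.
- r.hand_in(): hands the job in; it is judged then, once.
The state is a dict: "time": time; "joint_pos": joint angles; "qd": joint speeds; "joint_efforts": joint torques, N m; "tool_pos": TCP position; "tcp_rot": TCP orientation; "ft_force": force on the tool from outside, world axes, zero at the start; "wrist_torque": the same for the moment, N m; "finger_gap": finger opening in mm; "grip_force": force on a finger pad.
Only numpy, scipy, OpenCV 4.12 (cv2) and the standard library are available. Lean on these libraries where they do the work, as an engineer would, in place of code of your own. Each camera call takes 0.05 s, during which the arm holds its last target. There are 200 camera calls.

## Task

The bolt tote is oily, so keep the gripper off it: take the steel hook off its little stand by its black grip, catch the tote's handle bar near its middle in the hook's lower loop, and lift the tote with it. Then hang the hook's upper loop over the tall rack's bar, near mid-span, so that the tote hangs from the hook clear of the bench, level and still, and let go. Keep the tote upright and do not disturb the other things on the bench.

Things in the scene. Friction and masses are not known exactly. Their poses are not given: they have to be found in the camera images.
- hook: C-shaped hook of strap steel (16 mm wide in y, 4 mm thick, 120 g), hung on the stand. Origin: inside crown of the upper loop, which rests on a bar's top; z up; x from the back shank (x = -15 mm) to the two tips (x = +15). Both loops 26 mm wide inside. Upper tip ends at z = -30, lower tip at z = -92, underside z = -124 mm: bars enter between the tips, from +x. Rubber grip juts to -x
- hook_grip (a point): grip point in the hook's rubber grip, at (-62, 0, -50) mm in the hook's frame; the grip spans x = -17 to -91 mm, z = -40 to -60 mm, 16 mm wide in y (pinch this width, from above). With the tote on, the load hangs 62 mm off this point: grip firmly
- hook_lower (a point): inside bottom of the hook's lower loop, at (0, 0, -120) mm in the hook's frame, where a caught bar rests
- stand: fixed small stand holding the hook: two 12 mm posts at y = +-70 mm, 142 mm tall, and a 12 mm bar along y, its top at 140 mm; a 65 mm high plywood plate on its +x side keeps the hook upright. To free the hook lift it 40 to 65 mm, so that the bar lies between its tips, then draw it out to -x. Origin on the bench under the bar's middle
- tote: loose open grey steel tote of bolts, 100 (x) x 150 (y) x 40 mm (z), 200 to 330 g; at its ends (y = +-71 mm) uprights 24 mm wide, 118 mm tall carry a fixed 12 mm round handle bar along y, centre 110 mm above the underside, free space between bar and box. Origin: centre of the underside, z up
- tote_bar (a point): middle of the tote's handle bar, on its axis, 110 mm above the tote's origin
- rail: fixed tall rack: two 18 mm dark steel posts at y = +-150 mm, 298 mm tall, with flat feet 90 mm long in x, carrying a 12 mm bar along y, centre 290 mm and top 296 mm above the bench. Origin on the bench under the middle of the bar
- rail_bar (a point): middle of the rack's bar, on its axis, 290 mm above the bench
- spray: bystander: blue spray can, 60 mm diameter, 190 mm tall; origin: centre of its underside
- jar: bystander: glass jar, 72 mm diameter, 100 mm tall; origin: centre of its underside
- oil: bystander: grey oil bottle, 66 mm diameter, 170 mm tall; origin: centre of its underside
- tape: bystander: roll of grey tape lying flat under the rack's bar, 90 mm diameter, 25 mm high; origin: centre of its underside
- wrench: bystander: wrench lying flat; origin at its middle
- driver: bystander: screwdriver lying flat; origin at its middle
- block: bystander: wooden sanding block 90 x 50 x 30 mm; origin: centre of its underside

How it is judged:
By the outcome, as a careful person would: the job done as asked, in the order asked, and still so for the second after the job is handed in, with the robot touching nothing.
It also fails if it takes over 72 s, if anything falls off the work surface, if the arm or the gripper's body presses on something with over 40 N, if the wrist force passes 120 N, or if a joint passes its speed limit or range.

## Working session

There is one attempt and no reset: what is moved stays moved. The work goes in short steps, Python scripts to look and compute and a shell command to move; the robot and the scene stay as the last step left them, time stands still between calls to the robot, and variables do not carry over. Pictures are saved under pics/ and viewed, at most 10 in all, crops included, and the job is handed in when it is done.

```bash
ls; mkdir -p pics; python3 - <<'E'
from bench import r
import cv2,numpy as np
s=r.sense();print({k:np.round(v,2).tolist() for k,v in s.items()})
for n in("side","top"):
    d=r.snapshot(n);cv2.imwrite(f"pics/{n}0.png",d["pixels"]);print(n,d["fx"],d["fy"],d["cx"],d["cy"],[k for k in d],np.round(d["pose"],3).tolist())
E
```

```text
bench.py
pics
steer.py
{'time': 0.0, 'joint_pos': [-69.58, 7.51, 85.33, 0.0, 87.26, -4.89], 'qd': [-0.04, 0.02, 0.13, 0.04, -0.04, -0.01], 'joint_efforts': [-0.0, -56.94, -50.06, -0.0, 0.01, 0.0], 'tool_pos': [256.38, -541.85, 230.26], 'tcp_rot': [-179.89, -0.01, 25.31], 'ft_force': [-0.36, 0.17, -0.52], 'wrist_torque': [-0.01, -0.01, -0.03], 'grip_force': 0.0, 'finger_gap': 85.7}
side 483.16686533759014 483.16686533759014 319.90935583044785 207.6745943362164 ['pixels', 'fx', 'fy', 'cx', 'cy', 'pose'] [[-0.991, 0.087, -0.103, 465.324], [-0.135, -0.639, 0.757, 918.464], [-0.0, 0.764, 0.645, 974.032], [0.0, 0.0, 0.0, 1.0]]
top 405.1648052020941 405.1648052020941 319.67684863982805 200.33937104664875 ['pixels', 'fx', 'fy', 'cx', 'cy', 'pose'] [[0.017, 0.997, -0.073, 484.231], [-1.0, 0.018, 0.006, -2.158], [0.007, 0.073, 0.997, 1487.59], [0.0, 0.0, 0.0, 1.0]]
```

View pics/side0.png

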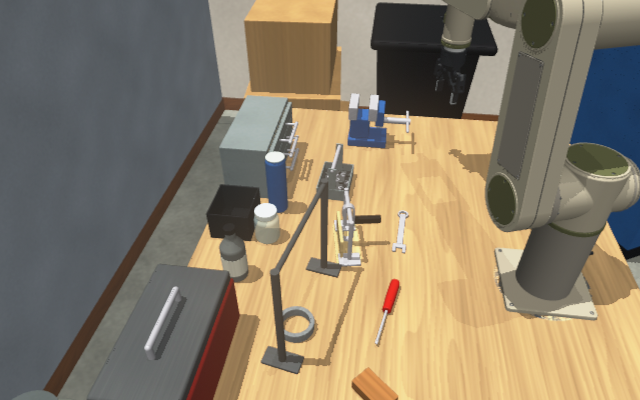

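View pics/top0.png

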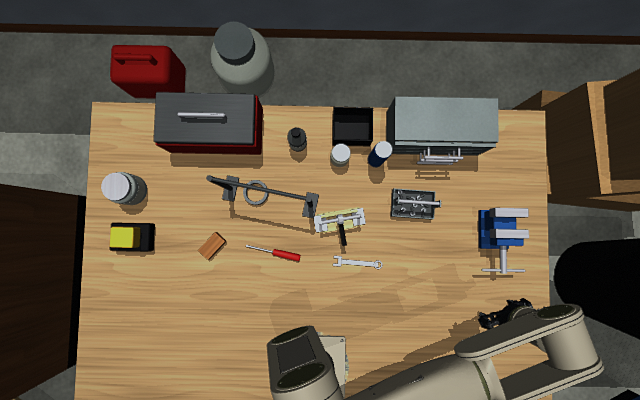

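The side view shows the stand with the hook (grip ~ (368,219)), the rack bar running from (277,270) to (337,150), and the tote behind it at ~(336,180). The top view shows the rack bar (210,180)-(315,200), stand (340,220) with grip (342,235), and tote (414,204). I'll zoom in on both.

```bash
python3 - <<'E'
import cv2
t=cv2.imread("pics/top0.png")[160:280,195:450];cv2.imwrite("pics/t1.png",cv2.resize(t,None,fx=3,fy=3,interpolation=cv2.INTER_CUBIC))
t=cv2.imread("pics/side0.png")[135:285,260:420];cv2.imwrite("pics/s1.png",cv2.resize(t,None,fx=4,fy=4,interpolation=cv2.INTER_CUBIC))
E
```

```text
(no output)
```

View pics/t1.png

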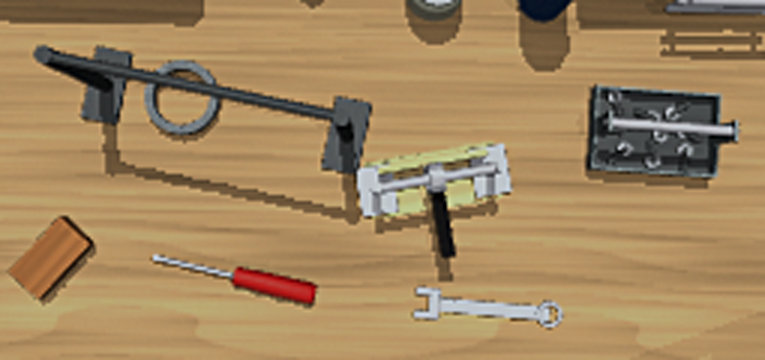

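View pics/s1.png

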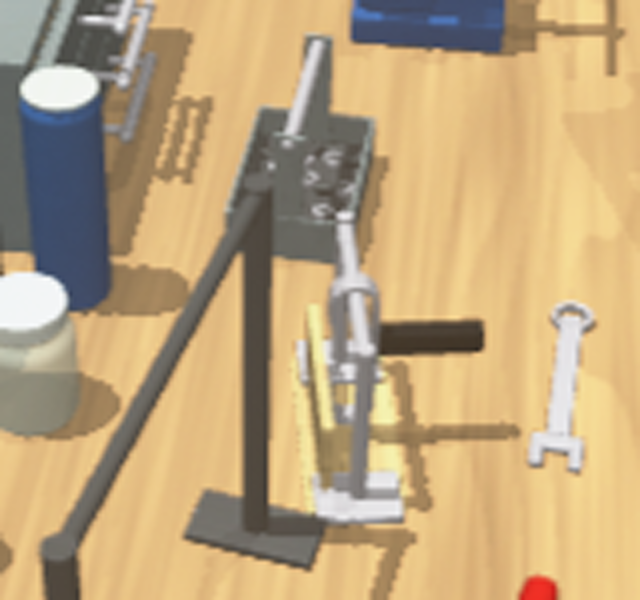

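```bash
cat > h.py <<'E'
import cv2,numpy as np
from bench import r
def shot(n): return r.snapshot(n)
def ray(d,p):
    v=np.array([(p[0]-d["cx"])/d["fx"],-(p[1]-d["cy"])/d["fy"],-1.]);P=np.array(d["pose"])
    v=P[:3,:3]@v;return P[:3,3],v/np.linalg.norm(v)
def plane(d,p,z):
    o,v=ray(d,p);return o+v*(z-o[2])/v[2]
def tri(a,p,b,q):
    o,u=ray(a,p);m,v=ray(b,q);s=np.linalg.lstsq(np.c_[u,-v],m-o,rcond=None)[0]
    A,B=o+u*s[0],m+v*s[1];return (A+B)/2,np.linalg.norm(A-B)
def proj(d,X):
    P=np.linalg.inv(np.array(d["pose"]));c=P[:3,:3]@np.asarray(X,float)+P[:3,3]
    return np.array([d["cx"]-d["fx"]*c[0]/c[2],d["cy"]+d["fy"]*c[1]/c[2]])
def fit(mask,p,q,w):
    "fit line to mask pixels within w of segment p-q"
    p,q=np.array(p,float),np.array(q,float);u=(q-p)/np.linalg.norm(q-p)
    y,x=np.nonzero(mask);k=np.c_[x,y]-p;t=k@u;n=abs(k@[-u[1],u[0]])
    s=(n<w)&(t>0)&(t<np.linalg.norm(q-p));f=cv2.fitLine(np.c_[x,y][s].astype(np.float32),cv2.DIST_HUBER,0,.01,.01).ravel()
    return f[2:],f[:2],s.sum()
def line3(a,fa,b,fb):
    "line where the two viewing planes meet: point, direction"
    N=[];C=[]
    for d,f in((a,fa),(b,fb)):
        o,u=ray(d,f[0]);_,v=ray(d,f[0]+60*f[1]);n=np.cross(u,v);n/=np.linalg.norm(n);N.append(n);C.append(n@o)
    D=np.cross(*N);D/=np.linalg.norm(D);return np.linalg.lstsq(np.array(N),np.array(C),rcond=None)[0],D
def near(L,d,p):
    "point of 3D line nearest the ray of pixel p"
    o,v=ray(d,p);s=np.linalg.lstsq(np.c_[L[1],-v],o-L[0],rcond=None)[0];return L[0]+L[1]*s[0]
E
cat > m.py <<'E'
from h import *
T,S=shot("top"),shot("side")
g=lambda d:cv2.cvtColor(d["pixels"],cv2.COLOR_BGR2GRAY)
t=lambda x,y:(195+x/3,160+y/3)
s=lambda x,y:(260+x/4,135+y/4)
gt,gs=g(T),g(S)
for name,mt,ms,a,b,c,e,w in [
 ("rail",gt<85,gs<95,t(42,53),t(345,120),s(60,548),s(262,182),3),
 ("totebar",gt>140,gs>140,t(610,124),t(735,131),s(290,130),s(318,40),3),
 ("standbar",gt>140,gs>140,t(375,187),t(500,168),s(342,220),s(365,350),3),
 ("grip",gt<50,gs<60,t(435,196),t(450,256),s(385,340),s(482,336),4)]:
    ft,fs=fit(mt,a,b,w),fit(ms,c,e,w);L=line3(T,ft,S,fs)
    print(name,ft[2],fs[2],"dir",L[1].round(3))
    for d,p in((T,a),(T,b),(S,c),(S,e)): print("  ",near(L,d,p).round(1))
print("hook crown",plane(T,t(437,178),142).round(1))
for nm,x in(("grip",gt<50),):
    y,xx=np.nonzero(x[215:250,335:350]);print(xx.min()+335,xx.max()+335,y.min()+215,y.max()+215)
for nm,p in dict(tape=t(183,97),postL=t(108,84),postR=t(349,138)).items(): print(nm,plane(T,p,0).round())
E
python3 m.py
```

```text
rail 442 175 dir [-0.187 -0.982 -0.005]
   [633.4 322.9 283.5]
   [575.6  19.5 282. ]
   [631.  310.5 283.4]
   [573.2   6.9 282. ]
totebar 100 98 dir [-0.04  -0.995 -0.097]
   [ 588.6 -274.1  132.8]
   [ 582.8 -418.4  118.8]
   [ 589.2 -257.8  134.4]
   [ 583.4 -405.6  120. ]
standbar 150 167 dir [ 0.181 -0.979 -0.089]
   [510.3 -12.2 133.7]
   [ 536.1 -152.2  121. ]
   [ 540.  -173.2  119.1]
   [511.8 -20.6 133. ]
grip 100 87 dir [-0.986 -0.166  0.013]
   [502.5 -83.9  83.4]
   [432.9 -95.7  84.3]
   [500.4 -84.3  83.4]
   [434.  -95.5  84.3]
hook crown [521.3 -80.6 142. ]
338 346 224 245
tape [619. 224.   0.]
postL [633. 317.   0.]
postR [572.  20.   0.]
```

```bash
cat >> m.py <<'E'
print("----")
for nm,p,q,z in [("railL",t(42,53),s(60,548),296),("railR",t(345,120),s(262,182),296),("toteN",t(612,124),s(290,130),112),("toteF",t(735,131),s(318,40),112),
  ("toteboxc",t(720,95),s(374,119),40),("gripend",t(450,256),s(482,330),96),("crown",t(437,178),s(358,283),144)]:
    X,e=tri(T,p,S,q);print(nm,plane(T,p,z).round(1),plane(S,q,z).round(1),"tri",X.round(1),round(e,1))
# grip and tote outlines
for nm,d,m,box in[("gripT",T,gt<50,(330,218,352,250)),("gripS",S,gs<50,(352,208,386,232))]:
    x0,y0,x1,y1=box;c,_=cv2.findContours(m[y0:y1,x0:x1].astype(np.uint8),0,2);c=max(c,key=cv2.contourArea)+[x0,y0]
    print(nm,cv2.minAreaRect(c),cv2.contourArea(c))
E
python3 m.py | sed 1,/----/d
```

```text
railL [633.3 319.3 296. ] [632.2 319.4 296. ] tri [632.8 319.3 295.9] 1.1
railR [572.4  19.6 296. ] [574.2  23.1 296. ] tri [573.6  19.7 293.4] 2.0
toteN [ 586.9 -280.4  112. ] [ 590.8 -288.5  112. ] tri [ 588.1 -278.9  118.8] 3.4
toteF [ 581.4 -420.3  112. ] [ 582.7 -417.3  112. ] tri [ 582.3 -421.1  109.6] 1.4
toteboxc [ 629.5 -424.4   40. ] [ 533.4 -414.6   40. ] tri [ 581.3 -421.5   41.1] 95.7
gripend [434.  -99.3  96. ] [435.  -93.6  96. ] tri [434.3 -99.6  90.8] 0.9
crown [521.2 -80.5 144. ] [520.8 -74.9 144. ] tri [521.2 -80.8 139.1] 0.3
gripT ((342.0560302734375, 234.30799865722656), (21.734582901000977, 5.187678337097168), 79.69515228271484) 82.5Traceback (most recent call last):
  File "m.py", line 25, in <module>
    x0,y0,x1,y1=box;c,_=cv2.findContours(m[y0:y1,x0:x1].astype(np.uint8),0,2);c=max(c,key=cv2.contourArea)+[x0,y0]
                                                                                ~~~^^^^^^^^^^^^^^^^^^^^^^^
ValueError: max() iterable argument is empty
```

```bash
cat > go.py <<'E'
# usage: go.py x y z yaw -> rotvec and shift in tool axes from measured TCP pose
import sys,numpy as np
from scipy.spatial.transform import Rotation as R
from bench import r
s=r.sense();q=R.from_euler("xyz",s["tcp_rot"],degrees=True)
x,y,z,w=map(float,sys.argv[1:5]);g=R.from_euler("xyz",[180,0,w],degrees=True)
print((q.inv()*g).as_rotvec(degrees=True).round(1),q.inv().apply(np.array([x,y,z])-s["tool_pos"]).round(1))
E
python3 go.py 460 -92 170 10.3
python3 steer.py '[{"ax": 2,"x": 48,"y": -40,"z": 8,"aperture": 85},{"ax": 4,"x": 95,"y": -80,"z": 16,"aperture": 85}]' 120 >/dev/null 2>&1 <<<'' ; echo skip; python3 -c "
from bench import r;s=r.sense();print(s['time'],s['tool_pos'],s['tcp_rot'])"
```

```text
[-0.  0. 15.] [ 376.5 -319.9   61.2]
skip
0.55 [ 308.284464   -428.60529478  215.08650188] [-1.75950019e+02 -3.35664561e-03  2.52147335e+01]
```

I put the turn in the wrong slot in that short move (a 4° tilt). The next move takes it out.

```bash
python3 go.py 460 -92 170 10.3
```

```text
[-4.   0.5 14.9] [ 280.7 -236.1   61.9]
```

```bash
python3 steer.py '[{"ax": -1,"az": 2.5,"x": 47,"y": -39,"z": 10,"aperture": 85},{"ax": -2,"az": 5,"x": 94,"y": -79,"z": 20,"aperture": 85},{"ax": -3,"az": 7.5,"x": 140,"y": -118,"z": 31,"aperture": 85},{"ax": -4,"ay": 0.3,"az": 10,"x": 187,"y": -157,"z": 41,"aperture": 85},{"ax": -4,"ay": 0.5,"az": 12.5,"x": 234,"y": -197,"z": 52,"aperture": 85},{"ax": -4,"ay": 0.5,"az": 14.9,"x": 280.7,"y": -236,"z": 62,"aperture": 85},{"ax": -4,"ay": 0.5,"az": 14.9,"x": 280.7,"y": -236,"z": 62,"aperture": 85},{"ax": -4,"ay": 0.5,"az": 14.9,"x": 280.7,"y": -236,"z": 62,"aperture": 85}]' 120
python3 - <<'E'
from h import *
for n in("side","top"): cv2.imwrite(f"pics/{n}2.png",shot(n)["pixels"])
a=cv2.imread("pics/top2.png")[170:270,290:400];b=cv2.imread("pics/side2.png")[130:280,300:465]
cv2.imwrite("pics/c2.png",np.hstack([cv2.resize(a,(385,350)),cv2.resize(b,(385,350))]))
E
python3 go.py 460 -92 70 10.3
```

```text
time: 1.55
tool_pos: [459.4, -92.8, 170.0]
tcp_rot: [180.0, 0.0, 10.5]
ft_force: [-0.2, -0.5, -0.7]
finger_gap: 84.6
grip_force: 0.0
[0. 0. 0.] [  1.2  -1.9 100.1]
```

View pics/c2.png

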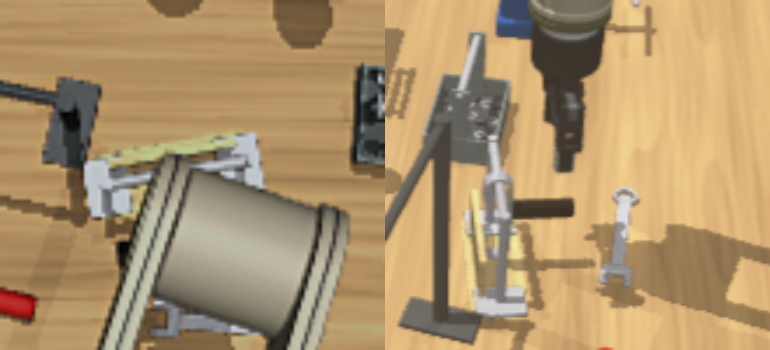

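The gripper stands above the black grip (side-crop (545,208)), with the fingers just to the robot's side of the hook, as planned. Descending and gripping.

```bash
python3 steer.py '[{"x": 0.5,"y": -0.5,"z": 35,"aperture": 85},{"x": 1,"y": -1,"z": 65,"aperture": 85},{"x": 1,"y": -1,"z": 90,"aperture": 85},{"x": 1,"y": -1,"z": 100,"aperture": 85},{"x": 1,"y": -1,"z": 100,"aperture": 60},{"x": 1,"y": -1,"z": 100,"aperture": 30},{"x": 1,"y": -1,"z": 100,"aperture": 10},{"x": 1,"y": -1,"z": 100,"aperture": 10}]' 120; python3 steer.py '[{"aperture": 10},{"aperture": 10},{"aperture": 10}]' 120
python3 - <<'E'
from h import *
b=shot("side")["pixels"][130:280,300:465];cv2.imwrite("pics/c3.png",cv2.resize(b,(660,600)))
E
```

```text
time: 2.65
tool_pos: [460.7, -92.0, 70.8]
tcp_rot: [179.9, -0.1, 10.4]
ft_force: [-3.5, -4.2, 6.1]
finger_gap: 14.1
grip_force: 116.6
time: 3.02
tool_pos: [460.7, -92.1, 70.8]
tcp_rot: [179.9, -0.0, 10.4]
ft_force: [-1.5, -2.1, 5.0]
finger_gap: 14.0
grip_force: 116.9
```

View pics/c3.png

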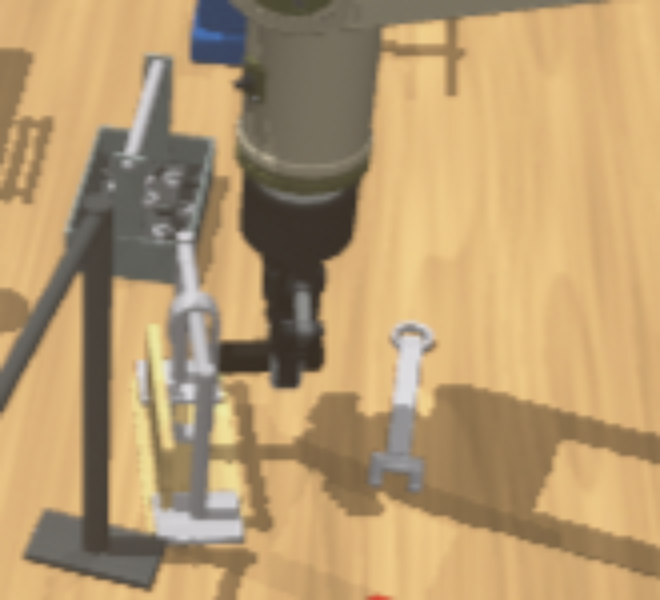

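The fingers hold the grip at crop (295,355), gap 14 mm, and the hook is still upright. Lifting 52 mm, then drawing out.

```bash
python3 steer.py '[{"z": -12,"aperture": 10},{"z": -30,"aperture": 10},{"z": -45,"aperture": 10},{"z": -52,"aperture": 10},{"x": -15,"z": -52,"aperture": 10},{"x": -35,"z": -52,"aperture": 10},{"x": -55,"z": -52,"aperture": 10},{"x": -68,"z": -52,"aperture": 10}]'; python3 steer.py '[{"aperture": 10},{"aperture": 10}]'
python3 - <<'E'
from h import *
a=shot("top")["pixels"];b=shot("side")["pixels"];cv2.imwrite("pics/t4.png",a);cv2.imwrite("pics/s4.png",b)
cv2.imwrite("pics/c4.png",np.hstack([cv2.resize(a[170:270,300:400],(400,400)),cv2.resize(b[130:280,300:450],(400,400))]))
E
```

```text
time: 4.08
tool_pos: [392.4, -104.1, 122.0]
tcp_rot: [180.0, 0.0, 10.4]
ft_force: [0.6, -1.0, -0.2]
finger_gap: 13.8
grip_force: 116.8
time: 4.32
tool_pos: [393.8, -104.1, 122.2]
tcp_rot: [180.0, -0.0, 10.4]
ft_force: [-0.1, 0.2, -1.9]
finger_gap: 14.0
grip_force: 116.8
```

View pics/c4.png

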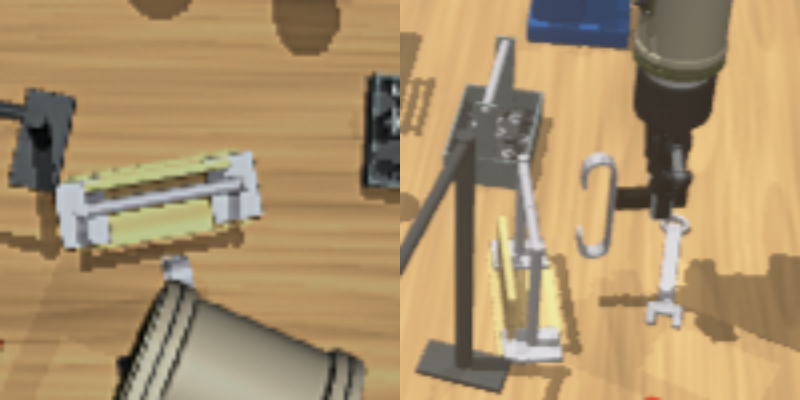

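```bash
python3 - <<'E'
from h import *
T,S=shot("top"),shot("side")
X,e=tri(T,(344.5,237),S,(374.25,189.5));print(X.round(1),e.round(1))
print("pred px crown top",proj(T,(454,-93,195)),proj(S,(454,-93,195)))
print("pred px underside",proj(S,(454,-93,67)),"seen 372.4,224.9")
print("spray",plane(T,(380,165),0),plane(S,(278,208),0),"jar",plane(S,(267,238),0))
E
python3 go.py 461 -345 210 -2.3;python3 go.py 461 -345 110 -2.3
```

```text
[461.5 -90.6 193.5] 4.9
pred px crown top [345.26548104 240.15318816] [376.26239195 188.64254697]
pred px underside [372.82020893 224.82686808] seen 372.4,224.9
spray [ 729.13972925 -232.05087969    0.        ] [ 750.70756527 -206.15455783    0.        ] jar [755.28414896 -69.03091175   0.        ]
[ 0.   0.  12.7] [ 22.6 249.3 -87.9]
[ 0.   0.  12.7] [ 22.6 249.3  12.1]
```

```bash
python3 steer.py '[{"az": 1.5,"x": 1,"y": 25,"z": 1,"aperture": 10},{"az": 4,"x": 3,"y": 70,"z": 3,"aperture": 10},{"az": 6.5,"x": 5,"y": 120,"z": 6,"aperture": 10},{"az": 9,"x": 7,"y": 170,"z": 8,"aperture": 10},{"az": 11,"x": 8,"y": 210,"z": 10,"aperture": 10},{"az": 12.7,"x": 9.9,"y": 238,"z": 11,"aperture": 10},{"az": 12.7,"x": 9.9,"y": 246,"z": 11,"aperture": 10},{"az": 12.7,"x": 9.9,"y": 246,"z": 11,"aperture": 10}]'
python3 - <<'E'
from h import *
T,S=shot("top"),shot("side");a,b=T["pixels"],S["pixels"]
cv2.imwrite("pics/c5.png",np.hstack([cv2.resize(a[170:250,360:450],(450,400)),cv2.resize(b[130:220,310:400],(350,350)).copy() if 0 else cv2.resize(b[130:220,305:383],(347,400))]))
E
python3 go.py 448 -344.5 111 -2.3
```

```text
time: 5.52
tool_pos: [447.4, -343.9, 110.7]
tcp_rot: [-180.0, 0.0, -2.3]
ft_force: [-0.3, 0.8, -1.1]
finger_gap: 13.8
grip_force: 117.0
[-0.   0.   0.1] [ 0.7  1.4 -0.2]
```

View pics/c5.png

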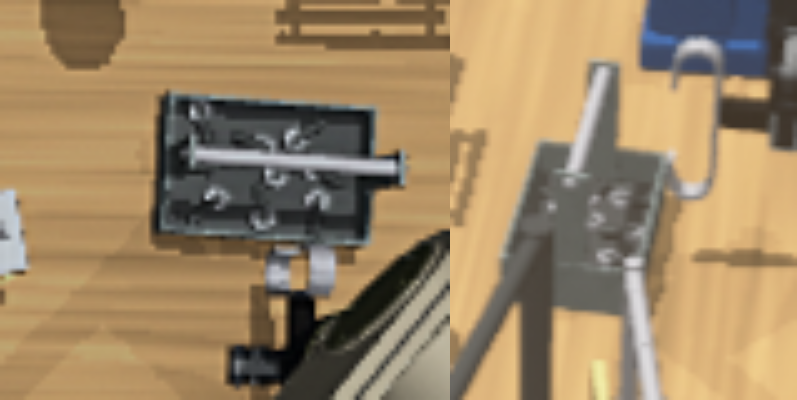

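The side part shows the hook's gap facing the bar, its lower loop just outside the tote's near wall. The top part shows the crown at crop (322,268), the lower loop at (281,270), and bar ends (190,152) and (402,168). I'll check the y alignment.

```bash
python3 - <<'E'
from h import *
T,S=shot("top"),shot("side")
f=lambda x,y:(360+x/5,170+y/5)
print("crown",plane(T,f(322,268),184).round(1),"lower",plane(T,f(281,270),60).round(1))
a,b=plane(T,f(193,152),114),plane(T,f(402,168),114);print("bar",a.round(1),b.round(1),((a+b)/2).round(1),np.degrees(np.arctan2(b[0]-a[0],a[1]-b[1])))
# box: dark mask corners at rim height 40
c=[plane(T,f(*p),40) for p in((165,93),(376,108),(368,243),(157,232))]
print(np.round(c,1)[:,:2].tolist(),np.mean(c,0).round(1))
g=lambda x,y:(305+x*78/347,130+y*90/400)
print("side crown",plane(S,g(697,0) if 0 else g(697-450,42),184).round(1),"bar far",plane(S,g(603-450,68),114).round(1))
E
```

```text
crown [ 511.2 -347.9  184. ] lower [ 511.8 -351.8   60. ]
bar [ 589.9 -278.6  114. ] [ 581.6 -421.1  114. ] [ 585.7 -349.8  114. ] -3.3647063511590667
[[637.8, -273.2], [629.7, -425.1], [532.6, -419.1], [537.8, -267.9]] [ 584.5 -346.3   40. ]
side crown [ 512.7 -345.2  184. ] bar far [ 582.6 -412.4  114. ]
```

```bash
python3 steer.py '[{"az": 0.4,"x": 12,"aperture": 10},{"az": 0.7,"x": 27,"y": -1,"aperture": 10},{"az": 0.7,"x": 42,"y": -2,"aperture": 10},{"az": 0.7,"x": 57,"y": -2,"aperture": 10},{"az": 0.7,"x": 68,"y": -2,"aperture": 10},{"az": 0.7,"x": 74,"y": -2,"aperture": 10},{"az": 0.7,"x": 74,"y": -2,"aperture": 10}]'; python3 steer.py '[{"z": -12,"aperture": 10},{"z": -24,"aperture": 10},{"z": -34,"aperture": 10},{"z": -40,"aperture": 10}]'; python3 steer.py '[{"z": -5,"aperture": 10},{"z": -10,"aperture": 10},{"z": -15,"aperture": 10},{"z": -21,"aperture": 10},{"z": -30,"aperture": 10},{"z": -38,"aperture": 10},{"z": -40,"aperture": 10},{"z": -40,"aperture": 10}]'
python3 - <<'E'
from h import *
T,S=shot("top"),shot("side");a,b=T["pixels"],S["pixels"]
cv2.imwrite("pics/c6.png",np.hstack([cv2.resize(a[165:255,360:450],(400,400)),cv2.resize(b[120:210,300:390],(400,400))]))
E
```

```text
time: 6.6
tool_pos: [521.8, -345.1, 110.8]
tcp_rot: [180.0, 0.0, -3.0]
ft_force: [0.3, 0.3, -0.8]
finger_gap: 14.1
grip_force: 117.0
time: 7.1
tool_pos: [521.8, -345.6, 152.6]
tcp_rot: [179.9, -0.1, -3.0]
ft_force: [-0.1, -1.1, -0.4]
finger_gap: 14.2
grip_force: 117.0
time: 8.1
tool_pos: [521.6, -345.2, 191.3]
tcp_rot: [180.0, -0.0, -3.0]
ft_force: [0.4, -0.4, -3.3]
finger_gap: 14.0
grip_force: 116.8
```

View pics/c6.png

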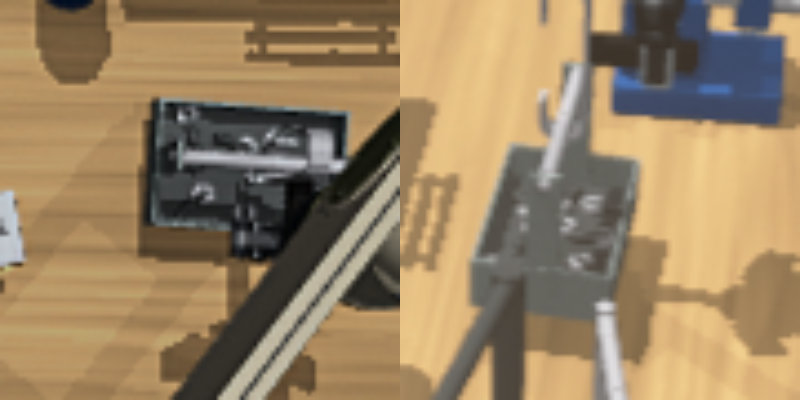

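The tote hangs in the hook and is off the bench: it is level, and its shadow is detached (side crop, around (560,230)). Now I'll raise it and back off gently.

```bash
python3 steer.py '[{"x": -1,"z": -3,"aperture": 10},{"x": -4,"z": -10,"aperture": 10},{"x": -9,"z": -20,"aperture": 10},{"x": -17,"z": -32,"aperture": 10},{"x": -26,"z": -45,"aperture": 10},{"x": -36,"z": -58,"aperture": 10},{"x": -46,"z": -71,"aperture": 10},{"x": -56,"z": -84,"aperture": 10}]'; python3 steer.py '[{"x": -10,"z": -13,"aperture": 10},{"x": -20,"z": -26,"aperture": 10},{"x": -30,"z": -37,"aperture": 10},{"x": -39,"z": -46,"aperture": 10},{"x": -46,"z": -52,"aperture": 10},{"x": -51,"z": -55,"aperture": 10},{"x": -54,"z": -56,"aperture": 10},{"x": -55,"z": -56,"aperture": 10}]'; python3 go.py 412 -60 331 -7; python3 go.py 468.5 196.4 352 -11.3
```

```text
time: 9.2
tool_pos: [464.8, -342.2, 276.1]
tcp_rot: [180.0, -0.0, -3.0]
ft_force: [1.1, 0.1, -4.3]
finger_gap: 14.1
grip_force: 116.8
time: 10.2
tool_pos: [410.6, -339.2, 330.8]
tcp_rot: [180.0, 0.0, -3.0]
ft_force: [-0.2, 0.3, -3.6]
finger_gap: 14.0
grip_force: 116.8
[0. 0. 4.] [ -13.2 -278.9   -0.3]
[0.  0.  8.3] [  29.9 -537.9  -21.3]
```

```bash
python3 steer.py '[{"y": -3,"aperture": 10},{"y": -10,"aperture": 10},{"x": -1,"y": -20,"aperture": 10},{"x": -2,"y": -34,"aperture": 10},{"x": -3,"y": -50,"aperture": 10},{"x": -4,"y": -68,"aperture": 10},{"x": -5,"y": -88,"aperture": 10},{"x": -6,"y": -108,"aperture": 10}]'; python3 steer.py '[{"x": -1,"y": -22,"aperture": 10},{"x": -2,"y": -44,"aperture": 10},{"x": -3,"y": -66,"aperture": 10},{"x": -4,"y": -88,"aperture": 10},{"x": -5,"y": -110,"aperture": 10},{"x": -7,"y": -132,"aperture": 10},{"x": -8,"y": -154,"aperture": 10},{"x": -9,"y": -176,"aperture": 10}]';  python3 steer.py '[{"x": -1,"y": -22,"aperture": 10},{"x": -2,"y": -44,"aperture": 10},{"x": -3,"y": -66,"aperture": 10},{"x": -4,"y": -88,"aperture": 10},{"x": -5,"y": -110,"aperture": 10},{"x": -6,"y": -131,"aperture": 10},{"x": -6,"y": -152,"aperture": 10},{"x": -6,"y": -172,"aperture": 10}]'; python3 go.py 468.5 196.4 352 -11.3
```

```text
time: 11.2
tool_pos: [410.3, -229.6, 331.1]
tcp_rot: [180.0, -0.0, -3.0]
ft_force: [-0.0, -0.1, -2.7]
finger_gap: 14.0
grip_force: 116.8
time: 12.2
tool_pos: [410.2, -53.4, 331.0]
tcp_rot: [180.0, -0.0, -3.0]
ft_force: [0.3, -0.3, -3.3]
finger_gap: 14.1
grip_force: 116.8
time: 13.2
tool_pos: [412.9, 118.6, 330.9]
tcp_rot: [180.0, -0.0, -3.0]
ft_force: [0.0, -0.1, -3.4]
finger_gap: 14.7
grip_force: 116.8
[ 0.  -0.   8.3] [ 51.5 -80.6 -21.1]
```

```bash
python3 steer.py '[{"az": 1,"x": 3,"y": -18,"z": 2,"aperture": 10},{"az": 2,"x": 8,"y": -34,"z": 6,"aperture": 10},{"az": 3,"x": 15,"y": -48,"z": 12,"aperture": 10},{"az": 4,"x": 23,"y": -60,"z": 20,"aperture": 10},{"az": 5,"x": 32,"y": -69,"z": 28,"aperture": 10},{"az": 6,"x": 40,"y": -75,"z": 36,"aperture": 10},{"az": 7,"x": 46,"y": -79,"z": 42,"aperture": 10},{"az": 8,"x": 50,"y": -80.6,"z": 46,"aperture": 10}]'; python3 steer.py '[{"az": 0.3,"x": 1.5,"z": 2,"aperture": 10},{"az": 0.3,"x": 1.5,"z": 2,"aperture": 10},{"az": 0.3,"x": 1.5,"z": 2,"aperture": 10},{"az": 0.3,"x": 1.5,"z": 2,"aperture": 10}]'
python3 go.py 542.1 181.7 283 -11.3
python3 - <<'E'
from h import *
T,S=shot("top"),shot("side");a,b=T["pixels"],S["pixels"]
cv2.imwrite("pics/t7.png",a);cv2.imwrite("pics/s7.png",b)
print(proj(T,(529.7,184.2,356)),proj(S,(529.7,184.2,356)))
cv2.imwrite("pics/c7.png",np.hstack([cv2.resize(a[150:250,205:325],(420,350)),cv2.resize(b[130:310,240:420],(380,350)).copy()])[:, :800])
E
```

```text
time: 14.2
tool_pos: [467.9, 195.0, 284.2]
tcp_rot: [179.9, 0.0, -11.1]
ft_force: [-0.8, 0.4, -3.4]
finger_gap: 13.5
grip_force: 116.8
time: 14.7
tool_pos: [469.2, 194.7, 283.2]
tcp_rot: [180.0, -0.0, -11.3]
ft_force: [-0.4, -0.9, -3.1]
finger_gap: 13.7
grip_force: 116.8
[ 0. -0.  0.] [74.1 -1.5  0.2]
[250.37762673 212.62217496] [337.68414877 206.45683563]
```

View pics/c7.png

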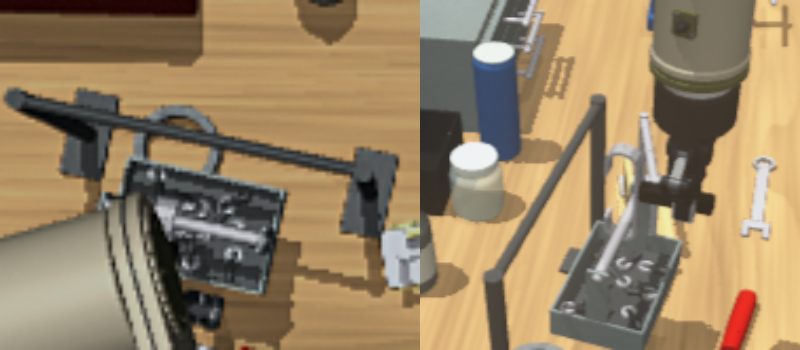

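The crown is at side-crop (622,148), within 2 px of the prediction. The tote hangs level below the rail bar, which spans (497,275)-(598,102), on the robot's side of it. Inserting.

```bash
python3 steer.py '[{"x": 2,"aperture": 10},{"x": 7,"aperture": 10},{"x": 15,"aperture": 10},{"x": 25,"aperture": 10},{"x": 36,"y": -1,"aperture": 10},{"x": 47,"y": -1,"aperture": 10},{"x": 57,"y": -1,"aperture": 10},{"x": 65,"y": -1,"aperture": 10}]'; python3 steer.py '[{"x": 5,"aperture": 10},{"x": 7.5,"aperture": 10},{"x": 7.5,"aperture": 10},{"x": 7.5,"aperture": 10}]'
python3 - <<'E'
from h import *
T,S=shot("top"),shot("side");cv2.imwrite("pics/t8.png",T["pixels"]);cv2.imwrite("pics/s8.png",S["pixels"])
g=cv2.cvtColor(S["pixels"],cv2.COLOR_BGR2GRAY)
s=r.sense();print(s["tool_pos"].round(1))
for X in((603,169.5,356),(603,169.5,352),(603,169.5,296)): print(proj(S,X).round(1),proj(T,X).round(1))
p=proj(S,(603,169.5,340)).round().astype(int);print(p);print(g[p[1]-14:p[1]+30,p[0]-14:p[0]+16])
E
```

```text
time: 15.8
tool_pos: [533.7, 182.8, 282.7]
tcp_rot: [180.0, 0.0, -11.3]
ft_force: [0.2, 0.9, -2.7]
finger_gap: 14.4
grip_force: 116.8
time: 16.3
tool_pos: [540.2, 181.6, 282.9]
tcp_rot: [180.0, 0.0, -11.3]
ft_force: [-0.4, 0.5, -3.0]
finger_gap: 13.8
grip_force: 116.8
[540.3 181.6 282.9]
[302.5 198.7] [256.4 186.6]
[302.6 200.2] [256.6 186.7]
[303.2 220.8] [259.4 188.8]
[303 205]
[[128 126 121 ... 163 122 103]
 [127 125 120 ... 152 109 104]
 [127 123 119 ... 125 106 101]
 ...
 [198 196 199 ...  96  95 107]
 [178 196 200 ...  97  95 108]
 [139 181 202 ...  99  97 108]]
```

```bash
python3 - <<'E'
import cv2
g=cv2.cvtColor(cv2.imread("pics/s8.png"),cv2.COLOR_BGR2GRAY)
for y in range(192,250): print(y,"".join("%2d"%(v//10) for v in g[y,285:325]))
E
```

```text
192  6 61012121212111217191919191919202019201919192019181919181818151010 9 7 5 5 5 5
193  6 61012121211121217191919191919202020191919202019191919191816121010 9 8 6 5 5 5
194  6 610121212111216191919191919202020201919192019191919191917131010 9 8 7 6 5 5 5
195  6 610121212111217191919191920202020201919192019191919191915111010 9 8 6 6 5 5 5
196  6 6 91212111212171919191919191920202019192020191919191917131010 9 8 8 8 6 5 5 5
197  6 6 91112111212171919191919192020202020192020191919191915111010 9 71210 5 5 5 5
198  6 6 911111112161819191918182020202020202020191919191917131010 9 8 81513 5 5 6 5
199  6 61216171717181819191918192020202020202020181719191915111010 9 7121713 5 6 6 5
200  6 610151718181818191918182020202020202020191716171918131010 9 8 8151913 5 6 6 6
201  6 6 8111313131618161616161717161719202019171616161714111010 9 712171913 5 6 6 6
202  6 6 71011121213131414131212131313141719181616161514111010 9 8 815191914 7 5 5 6
203  6 6 71012121212121212111112131313121314151616161411101010 9 71117191914 7 5 5 7
204  6 6 710121212121212111010121313131312121214161512111010 9 8 81518191915 7 5
[... 3129 characters left out ...]
101010111714 8 6 6 6
242 19191917121010 9 8 7 71012131419202018151111141310 9 9101010101010111714 8 6 6 6
243 20201713101010 9 8 7 7 911121720201916131115141210 9101010 910101010121110 8 7 6
244 202016111010 9 8 7 7 8 9 9141920201814121114131110 910101010101010 9 91010101010
245 201813101010 9 8 6 7 8 9101620201916121112121211101010101010101010 9 9 91010 910
246 2016111010 9 8 7 6 7 8 8141920201814111111111010101010 9 9101010 9 9 9 9 9 9 9 9
247 1813101010 9 8 7 7 8 7 91720201916121010101010 9101010 9 9 91010 9 9 9 9 9 9 9 9
248 16111010 9 8 7 7 8 8 815202019171410 9101010 9 9 9101010 9101010 9 9 9 9 910 9 9
249 14101010 9 7 7 7 8 8101720201816121010101010 910 91010 9 9101010 9 9 9 9 910 9 9
```

```bash
python3 - <<'E'
from h import *
S=shot("side");im=S["pixels"].astype(int);sat=im.max(2)-im.min(2);g=im.mean(2)
for y in range(188,262): print(y,"".join("." if sat[y,x]>35 else ("#" if g[y,x]<75 else "x" if g[y,x]<105 else "o" if g[y,x]<150 else "O") for x in range(282,330)))
c,s=np.cos(np.radians(-11.3)),np.sin(np.radians(-11.3))
for nm,x,y,z in[("shank -8",-15,-8,290),("shank +8",-15,8,290),("shank+8 z340",-15,8,340),("shank+8 z232",-15,8,250),("tip+8",15,8,326),("tip-8",15,-8,326),("crown",0,0,356),("lowtip+8",15,8,260),("bar",0,0,290),("bar",0,8,290),("bar",0,40,290)]:
    print(nm,proj(S,(603+c*x-s*y,169.5+s*x+c*y,z)).round(1))
E
```

```text
188 ...##..............................#############
189 ...##...............................############
190 ..###...............................x###########
191 ...##..............................oxx##########
192 ...##..............................oxx##########
193 ...##.............................oxxxx#########
194 ...##.............................xxxx##########
195 ...##............................oxxxx##########
196 ...##x...........................xxxxxx#########
197 ...##x...........OOOOOO.........oxxxx..#########
198 ..###x..........OOOOOOOOO.......xxxxx..#########
199 ...##..........OOOOOOOOOOO.....oxxxx...#########
200 ...##x........OOOOOOOOOOOOO....xxxxx...####xxxx#
201 ...##x.......OOOOOOOOOOOOOOO..oxxxx....####xxxxx
202 ...##x.......ooooooooOOOOOOOoooxxxx....####xxxx#
203 ...##x......oooo....oooOOOOOooxxx#.....###xooox#
204 ...##x......ooxx......oooOOoooxxxx.....###oOOOo#
205 ...##x......ooxx.......ooooooxxx#......##oOOOOo#
206 ...##x......ooxx........oooooxxxx......##oOOOOo#
207 ...##x......ooxx.........oooxxx#.......##OOOOOo#
208 ...##x......ooxx.........oooxxxx....
[... 2358 characters left out ...]
xxoOOOOOoxooooooxxxxxooxxxxooxxxxxxxxxo
254 .oxxxx##xxxOOOOOoxxoooxoxxxxxxxxxxxooooooox##xxo
255 oxxxx##xxxoOOOOOoxooooxxooxxxxxx##xooooooxxxxxxo
256 xxxxx##xxxOOOOOoxxooxxoOOOoxxxx###xoooooxxxxxxoo
257 xxxx##xxxoOOOOOoxxoooxOOOoxxxx##xoOOOOooxxxxxxoo
258 xxxx##xxxOOOOOoxOOoxxoOOoxoOOo#xoOOOOOOoxxxxxxoo
259 xxx##xxxOOOOOooxoOOoxoOOooOOOxxxOOooooox##xxxoox
260 xxx#ooxxOOOOOooxoOOoxxooOOOOxxxoOOOOxxxxxxxxxoxx
261 xx#xoOOOOOOOoooooOooooooooooxxxooOOOOoxxxxoxxxxx
shank -8 [311.2 222.1]
shank +8 [308.6 226.9]
shank+8 z340 [308.2 208.7]
shank+8 z232 [308.9 240.6]
tip+8 [294.7 210.8]
tip-8 [297.5 206.1]
crown [302.5 198.7]
lowtip+8 [295.7 234.1]
bar [303.2 222.9]
bar [301.9 225.3]
bar [296.4 235.2]
```

Inside the loop: the bar passes between the tip (col ~295) and the shank (col ~308), and both match prediction. Lowering.

```bash
python3 steer.py '[{"z": 2,"aperture": 10},{"z": 7,"aperture": 10},{"z": 14,"aperture": 10},{"z": 22,"aperture": 10},{"z": 30,"aperture": 10},{"z": 38,"aperture": 10},{"z": 45,"aperture": 10},{"z": 50,"aperture": 10}]'; python3 steer.py '[{"z": 2,"aperture": 10},{"z": 3,"aperture": 10},{"z": 3,"aperture": 10}]'; python3 steer.py '[{"z": 1,"aperture": 10},{"z": 2,"aperture": 10},{"z": 2,"aperture": 10}]'
```

```text
time: 17.45
tool_pos: [540.3, 181.5, 232.2]
tcp_rot: [180.0, 0.0, -11.3]
ft_force: [-0.2, 0.9, -3.9]
finger_gap: 14.1
grip_force: 116.8
time: 17.82
tool_pos: [540.5, 181.6, 230.0]
tcp_rot: [180.0, -0.0, -11.3]
ft_force: [0.1, 0.7, -3.1]
finger_gap: 13.8
grip_force: 116.8
time: 18.2
tool_pos: [540.4, 181.5, 227.7]
tcp_rot: [180.0, 0.0, -11.3]
ft_force: [-0.3, 0.4, -3.9]
finger_gap: 14.3
grip_force: 116.8
```

```bash
python3 steer.py '[{"z": 1,"aperture": 10},{"z": 1,"aperture": 10}]'; python3 steer.py '[{"z": 1,"aperture": 10},{"z": 1,"aperture": 10}]'
```

```text
time: 18.45
tool_pos: [540.7, 181.5, 227.3]
tcp_rot: [180.0, -0.0, -11.3]
ft_force: [-0.4, -0.4, -0.9]
finger_gap: 14.2
grip_force: 117.0
time: 18.7
tool_pos: [541.0, 181.5, 226.7]
tcp_rot: [-180.0, -0.1, -11.3]
ft_force: [-0.4, -1.2, 4.2]
finger_gap: 14.2
grip_force: 117.7
```

```bash
python3 steer.py '[{"z": 1,"aperture": 10},{"z": 1,"aperture": 10}]'
```

```text
time: 18.95
tool_pos: [541.3, 181.6, 226.3]
tcp_rot: [-180.0, -0.1, -11.3]
ft_force: [-1.0, -1.7, 7.1]
finger_gap: 13.8
grip_force: 118.3
```

```bash
python3 steer.py '[{"z": -1.3,"aperture": 10},{"z": -1.3,"aperture": 10},{"z": -1.3,"aperture": 10}]' 20; python3 steer.py '[{"aperture": 15},{"aperture": 17},{"aperture": 20},{"aperture": 26},{"aperture": 36},{"aperture": 50},{"aperture": 65},{"aperture": 80}]'; python3 steer.py '[{"aperture": 85},{"z": -2,"aperture": 85},{"z": -8,"aperture": 85},{"z": -18,"aperture": 85},{"z": -30,"aperture": 85},{"z": -45,"aperture": 85},{"z": -62,"aperture": 85},{"z": -80,"aperture": 85}]'; python3 steer.py '[{"x": -5,"z": -20,"aperture": 85},{"x": -20,"z": -40,"aperture": 85},{"x": -40,"z": -60,"aperture": 85},{"x": -60,"z": -70,"aperture": 85},{"x": -90,"z": -70,"aperture": 85},{"x": -120,"z": -70,"aperture": 85},{"x": -140,"z": -70,"aperture": 85},{"x": -150,"z": -70,"aperture": 85}]'
python3 - <<'E'
from h import *
S=shot("side");T=shot("top")
cv2.imwrite("pics/s9.png",S["pixels"]);cv2.imwrite("pics/t9.png",T["pixels"])
im=S["pixels"].astype(int);sat=im.max(2)-im.min(2);g=im.mean(2)
for y in range(205,345,2): print(y,"".join("." if sat[y,x]>35 else ("#" if g[y,x]<60 else "x" if g[y,x]<105 else "o" if g[y,x]<150 else "O") for x in range(262,352)))
E
```

```text
time: 19.32
tool_pos: [541.0, 181.5, 226.7]
tcp_rot: [180.0, -0.1, -11.3]
ft_force: [1.3, -1.5, 5.8]
finger_gap: 13.9
grip_force: 117.8
time: 20.32
tool_pos: [540.4, 181.5, 226.1]
tcp_rot: [180.0, 0.0, -11.3]
ft_force: [-0.3, -0.4, 0.2]
finger_gap: 79.4
grip_force: 0.0
time: 21.32
tool_pos: [540.5, 181.6, 307.7]
tcp_rot: [180.0, -0.0, -11.3]
ft_force: [-0.7, -0.1, 0.2]
finger_gap: 84.9
grip_force: 0.0
time: 22.32
tool_pos: [392.0, 211.3, 377.2]
tcp_rot: [-180.0, -0.1, -11.2]
ft_force: [0.4, -0.1, -0.3]
finger_gap: 85.1
grip_force: 0.0
205 OOOOOOOOOOOOO........xxxxx......................oxxxx......xxxxxxx................ooOOOO..
207 OOOOOOOOOOOOOOo.....xxxxxx.....................xxxxx.......xxxxxx.................ooOOOOO.
209 OOOOOOOOOOOOOOOx.....xxxx....................oxxxxx........xxxxxx.................oooOOOO.
211 OOOOOOOOOOOOOOOx....xxx.....................ooxxxx.........xxxxxx.................oooOOOO.
213 OOOOOOOOOOOOOOo............................oxxxxx..........xxxxxx.................oooOOOOO
215 OOOOOOOOOOOOoooO..........................oxxxxx...........xxxxxx...............
[... 5390 characters left out ...]
...................................
331 ..............xxxxxx##oOOO..............ooooOoooxxx.......................................
333 ..............xxxxxx##oOOOOOOOOOOOOOOOOOOoOooxxxxxx.......................................
335 ...............xxxxx##xxooOOOOOOOOOOOOOooxxxxxxxx.........................................
337 ...............xxxxx##xxxxxxxxxxxxxxxxxxxxxxxxx...........................................
339 ...............xxxxx##xxxxxxxxxxxxxxxxxxxxxxx.............................................
341 ...............xxxxx##x....xxxxxxxxxxxxxx.................................................
343 ................xxxx###...................................................................
```

```bash
python3 steer.py '[{"aperture": 85},{"aperture": 85},{"aperture": 85},{"aperture": 85},{"aperture": 85},{"aperture": 85},{"aperture": 85},{"aperture": 85}]' | head -1
python3 - <<'E'
from h import *
A=[(shot("side"),shot("top")) for _ in range(6)]
for i in(0,1):
    b=A[0][i]["pixels"].astype(int);print([int((abs(k[i]["pixels"].astype(int)-b).max(2)>25)[150:350,200:360].sum()) for k in A])
b=cv2.imread("pics/s9.png").astype(int);print("vs 1s ago",int((abs(A[0][0]["pixels"]-b).max(2)>25)[200:350,260:352].sum()))
S,T=A[-1];cv2.imwrite("pics/s10.png",S["pixels"])
c,s=np.cos(np.radians(-11.3)),np.sin(np.radians(-11.3))
W=lambda x,y,z:(603+c*x-s*y,169.5+s*x+c*y,z)
for nm,p in dict(grip0=(-17,0,246),gripend=(-91,0,246),crown=(0,0,300),under=(0,0,172)).items(): print(nm,proj(S,W(*p)).round(1))
zb=296-114;z0=zb-110
for x in(-50,50):
    for y in(-75,75): print("rim",x,y,proj(S,W(x,y,z0+40)).round(1),proj(T,W(x,y,z0+40)).round(1))
print("bar ends",proj(S,W(0,71,zb)).round(1),proj(S,W(0,-71,zb)).round(1))
im=T["pixels"].astype(int);sat=im.max(2)-im.min(2);g=im.mean(2)
for y in range(172,228): print(y,"".join("." if sat[y,x]>35 else ("#" if g[y,x]<60 else "x" if g[y,x]<105 else "o" if g[y,x]<150 else "O") for x in range(218,300)))
E
```

```text
time: 23.42
[0, 0, 0, 0, 0, 0]
[0, 3, 7, 13, 16, 21]
vs 1s ago 0
grip0 [311.  239.7]
gripend [343.8 247.6]
crown [303.1 219.4]
under [304.4 261.5]
rim -50 -75 [334.9 262.2] [285.4 213.3]
rim -50 75 [314.3 309. ] [242.3 203.9]
rim 50 -75 [296.6 252.6] [291.8 184.7]
rim 50 75 [272.7 297.4] [248.9 175.4]
bar ends [292.8 281.1] [314.8 237.9]
172 ..................................................................................
173 ...............................OO.................................................
174 ...............................OxooOO.............................................
175 ...............................o#####xoOOO........................................
176 .........xxxxxx................o######xxx#ooOO....................................
177 .........xxxxxxxxxxx...........x#####ox#ox####xoOOo...............................
178 #x......xxxxxxxxxxxx#.........Ox#xxx#OOxxo#########ooOO...........................
179 x#####..xxxxxxxxxxxx#.........O##xxxxooxoox############xoOOO......................
180 xxxxxx#####x#xxxxxxx#.........o##xxxxoxxx#xxx###############
[... 3411 characters left out ...]
....
220 ..................................................................................
221 ..................................................................................
222 ..................................................................................
223 ..................................................................................
224 ..................................................................................
225 ..................................................................................
226 ..................................................................................
227 ..................................................................................
```

```bash
python3 - <<'E'
from h import *
a=shot("top")["pixels"].astype(int)
A=[shot("top")["pixels"].astype(int) for _ in range(10)]
print([int((abs(k-a).max(2)>25)[150:350,200:360].sum()) for k in A])
y,x=np.nonzero((abs(A[-1]-a).max(2)>25)[150:350,200:360]);print(list(zip(x+200,y+150))[:25])
print(r.sense()["ft_force"].round(1),r.sense()["time"])
E
```

```text
[0, 0, 0, 0, 0, 0, 0, 0, 0, 0]
[]
[-1.2 -0.4  0.5] 24.575
```

Nothing is moving, everything is level, and the robot is clear. Handing in.

```bash
python3 -c "
from bench import r
print(r.hand_in())"
```

```text
the job is handed in; nothing more can be done
None
```

The tote now hangs from the hook near the middle of the rack's bar, clear of the bench, level and still, with the gripper released and backed away; handed in at about 25 s, and no verdict came back.

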